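# Tumble a set of shock absorbers clean in a screw-cap jar

### The arm

A 7-joint arm with a two-finger parallel gripper is mounted at the origin on the work surface. World frame = base frame: x ahead of the robot, y to its left, z up, the work surface at z = 0. Lengths are in mm, angles in rad, forces in N, time in s.
With the tool pointing down it reaches from about 350 to 900 mm from the base axis. Payload 19.9 kg.
Tool frame: the origin (TCP) lies on the centre line of the jaws, within the pads' length; the fingertips stand r.tip_extent ahead of it and the grasp point (between the pads) lies 8 mm behind it (r.tip_extent is the distance from the TCP to the fingertips, in mm); z points along the fingers, x is the direction in which the jaws open and shut, and the axes are right-handed (so a half turn about z gives the same grasp; the last joint's range is limited). The gripper opens to 94 mm and grips with 3 to 60 N. Pads are 16 mm wide; open, the fingers measure 119 mm over their backs; the gripper's body (75 mm by 177 mm) begins 78 mm behind the grasp point.
Start: joints at [-0.042, 0.417, -0.01, 1.614, 0.005, 1.111, -0.053], TCP at [624.98, 0.002, 216.425] pointing down, gripper open.
Joint ranges: [-2.81, 2.81], [-0.39, 2.02], [-1.27, 1.25], [0.06, 2.57], [-1.19, 4.33], [0.19, 2], [-2.82, 2.82]. Speed limits (rad/s): [1.89, 1.89, 2.39, 2.39, 3.01, 3.01, 3.01].

### API

Orientations are given as [roll, pitch, yaw] about the fixed x, y, z axes, in that order (R = Rz(yaw) Ry(pitch) Rx(roll)).
In Python, from cell import r, jaws, planner, eyes, nets, monitor gives the robot as it stands. The module is installed in compiled form; this text tells all that it offers. Calls block until the motion is done:
- r.reach(position, orientation): joint-space move of the TCP to a pose.
- r.line_to(position, orientation=None, velocity=150, stop_force=None): straight line of the TCP; orientation=None keeps the orientation; velocity is the mean speed in mm/s. With stop_force (N) it stops when the force on the tool has changed by that much, and returns True; else False.
- r.move_j(angles): joint-space move.
- jaws.open_jaws() and jaws.gripper_close(grasp_force=None): open the fingers fully, or close them until they stop; grasp_force is the grip in N (None keeps the last).
- r.hold(seconds).
- planner.inverse_kinematics(position, orientation): joint angles nearest the present ones, or None.
- eyes.capture(name): name is "scene" or "side" or "wrist"; returns a dict with "color" (480x640x3 uint8, red, green, blue), "depth" (480x640 float32, mm along the optical axis (not along the pixel's ray), 0 where there is no reading), "fx", "fy", "cx", "cy" (pixels), "world_from_camera" (4x4, takes a point from camera to world coordinates); the wrist camera has in their place "mount" (4x4, takes a point from camera to tool coordinates, whose origin is the TCP and whose axes are the tool frame's). Camera axes: x right, y down, z forward; pixel columns grow to the right and rows downward; lengths in mm; the calibration is good to about 2 mm. A picture is of the moment at which its call begins: read the wrist's pose just before it.
A pose or a line that the arm cannot do raises r.IKError and nothing moves.
- r.finish_job(): hands the job in, once; it reports no verdict.
Trained networks look in the newest picture that a camera, given by its name, has taken for a name from the list of things; names that differ only in an ending like _2 or _b are one class to them, and where a whole thing is asked for, a point or a joint stands for the part that bears it (a point fixed in the world has none). Each returns a list of dicts, best first, with "p" (0 to 1); they miss things now and then, are a little off and sometimes report something else, mostly with a low value. They report only what shows in the picture. A call takes as long as a camera call.
- nets.find_in(camera, target): "xyz" ([x, y, z] in mm, in the coordinates of the camera as it stood for that picture, good to about 4 mm: the middle of the surface that is visible of it).
- nets.trace(camera, target): "region" (480x640 bool, what is visible of it).
Readings, each from a call of its own:
- monitor.current_t(): time.
- monitor.current_qpos(): joint angles.
- monitor.current_qd(): joint speeds.
- monitor.current_joint_torque(): joint torques, N m.
- monitor.current_ee_pos(): TCP position.
- monitor.current_tool_rot(): TCP orientation.
- monitor.current_wrist_force(): force on the tool from outside, world axes, zero at the start.
- monitor.current_wrist_torque(): the same for the moment, N m.
- monitor.current_finger_gap(): finger opening in mm.
Only numpy, scipy, OpenCV 4.12 (cv2) and the standard library are available. Lean on these libraries where they do the work, as an engineer would, in place of code of your own. Each camera call takes 0.05 s, during which the arm holds its last target.

### The job

Shake the carpet fluff off the shock absorbers: bring the tipped tumbler jar upright with its crank, put every one that stands in the grey stand into the clear jar, then set the orange screw cap on the mouth, turn it backward (anticlockwise from above) until it drops into the start of the thread, and screw it forward (clockwise) fully home. With the jar closed, swing the crank over until the jar is fully upside down, swing it back until the jar is fully upright, and let go, with the cap still tight and all the shock absorbers inside; leave the other things on the bench where they are.

Things in the scene. Friction and masses are not known exactly. Their poses are not given: they have to be found in the camera images.
- damper0_c (a point): centre (half-way up) of a shock absorber, 72 mm tall, 60 g, standing in the grey stand; z up along it. Blue body 22 mm across for the lowest 44 mm, thin rod, then a black rod end 12 mm across from 54 to 72 mm above its underside (centred 27 mm above this point), the best part to grip. Two to four are present; None from the start if absent.
- damper1_c (a point): centre (half-way up) of a shock absorber, 72 mm tall, 60 g, standing in the grey stand; z up along it. Blue body 22 mm across for the lowest 44 mm, thin rod, then a black rod end 12 mm across from 54 to 72 mm above its underside (centred 27 mm above this point), the best part to grip. Two to four are present; None from the start if absent.
- damper2_c (a point): centre (half-way up) of a shock absorber, 72 mm tall, 60 g, standing in the grey stand; z up along it. Blue body 22 mm across for the lowest 44 mm, thin rod, then a black rod end 12 mm across from 54 to 72 mm above its underside (centred 27 mm above this point), the best part to grip. Two to four are present; None from the start if absent.
- damper3_c (a point): centre (half-way up) of a shock absorber, 72 mm tall, 60 g, standing in the grey stand; z up along it. Blue body 22 mm across for the lowest 44 mm, thin rod, then a black rod end 12 mm across from 54 to 72 mm above its underside (centred 27 mm above this point), the best part to grip. Two to four are present; None from the start if absent.
- stand: fixed grey plastic stand 170 x 50 x 26 mm; origin at the centre of its underside, x along its length. Four pockets 25 mm square, 16 mm deep, lie in a row at x = -60, -20, 20 and 60 mm; some are empty. Fingers have most room when they close across the row, along the stand's y.
- axle (a point): fixed point of the tumbler frame: the middle of the level axle, inside the jar, 105 mm above the table. y runs along the axle toward the crank, z up; with the jar upright the crank points along -x. The dark frame foot is 160 (x) x 152 (y) x 12 mm; two aluminium uprights at y = +-66 mm reach 128 mm above the table.
- jar_mouth (a point): centre of the mouth of the clear jar, in the plane of its rim, 40 mm above the axle when upright; z points out of the mouth; turns with the jar. Jar 82 mm wide outside (98 over the thread), 76 mm inside, 80 mm deep from rim to inner floor. It hangs in the frame and cannot be taken out.
- thread (a point): point on the jar's axis 12 mm below the rim, amid the coarse three-start right-hand thread (lead 30 mm per turn). A cap set on at random rides on the thread 10 to 17 mm above home; turned backward (anticlockwise from above) it climbs, and within 2.1 rad drops to 7 to 9 mm above home. Forward without that drop it meets a stop tooth. From the drop, 1.7 to 2.3 rad forward is home and tight.
- cap_knob (a point): grip point on the axis of the ribbed black knob of the orange screw cap; z up. Knob 44 mm in diameter, 40 mm tall; this point is 24 mm above the cap's flat orange top, 16 mm below the knob's top. At the start the cap stands on the table on its skirt, this point 53 mm up. Home on the jar, it is 29 mm beyond the centre of the mouth; the cap has about 2 mm of play until tight.
- cap: the same screw cap: 110 mm in diameter, 29 mm tall without the knob, about 150 g, hollow below, with three small lugs inside; origin at the centre of the skirt's lower edge, 53 mm below cap_knob
- jar (a joint): turn of the jar about its axle, rad; at the start the jar is tipped 0.3 to 1.1 rad. 0 = upright (crank to -x), pi = fully upside down (crank to +x), hard stops at both; grows as the crank goes up and over the top. Friction of 0.9 N m (about 14 N at the crank grip) holds it where it is left.
- crank_grip (a point): centre of the orange sleeve on the crank pin, a level cylinder 16 mm in diameter, 46 mm long, parallel to the axle, turning freely on its pin; 65 mm from the axle line and 105 mm along the axle's y from the axle's middle. It can be held from above, fingers closing across it, all the way from 0 to pi.
- wheel0: bystander: spare car wheel lying flat, black tyre 62 mm in diameter, 26 mm thick; origin at the centre of its underside
- wheel1: bystander: a second spare wheel like it
- driver: bystander: screwdriver lying on the table; origin on its underside
- additive: bystander: small blue bottle 44 mm in diameter, 100 mm tall, black cap; origin at the centre of its underside
- additive2: bystander: the same with a white cap

How it is judged (in metres and radians):
On the way, in this order (a step that is already met when the one before it is completed fails the run):
1. every shock absorber is in the jar (horizontal distance between each of damper0_c, damper1_c, damper2_c, damper3_c and jar_mouth below 0.04 m and z of damper0_c in the frame of jar_mouth between -0.085 and -0.012 m and z of damper1_c in the frame of jar_mouth between -0.085 and -0.012 m and z of damper2_c in the frame of jar_mouth between -0.085 and -0.012 m and z of damper3_c in the frame of jar_mouth between -0.085 and -0.012 m and value of joint jar below 0.3 rad), for 0.2 s.
2. the cap sits level on the mouth and has caught the thread: it is being drawn down past the thread start (less than 6.5 mm above home) (x of cap_knob in the frame of jar_mouth between -0.005 and 0.005 m and y of cap_knob in the frame of jar_mouth between -0.005 and 0.005 m and angle between the z axis of cap_knob and the z axis of jar_mouth, either way round below 0.08 rad and z of cap_knob in the frame of jar_mouth below 0.0355 m), for 0.1 s.
3. the cap is screwed home (x of cap_knob in the frame of jar_mouth between -0.005 and 0.005 m and y of cap_knob in the frame of jar_mouth between -0.005 and 0.005 m and angle between the z axis of cap_knob and the z axis of jar_mouth, either way round below 0.08 rad and z of cap_knob in the frame of jar_mouth between 0.025 and 0.0312 m), for 0.2 s.
4. the jar is upside down, still closed by the cap (x of cap_knob in the frame of jar_mouth between -0.005 and 0.005 m and y of cap_knob in the frame of jar_mouth between -0.005 and 0.005 m and angle between the z axis of cap_knob and the z axis of jar_mouth, either way round below 0.08 rad and z of cap_knob in the frame of jar_mouth below 0.033 m and value of joint jar above 2.9 rad), for 0.2 s.
At the end, for the whole second after the job is handed in: The jar is upright again (within 0.12 rad) with the cap level, centred within 5 mm and home within 2.2 mm, and every shock absorber inside it (all of step 3 and horizontal distance between each of damper0_c, damper1_c, damper2_c, damper3_c and jar_mouth below 0.04 m and z of damper0_c in the frame of jar_mouth between -0.085 and -0.012 m and z of damper1_c in the frame of jar_mouth between -0.085 and -0.012 m and z of damper2_c in the frame of jar_mouth between -0.085 and -0.012 m and z of damper3_c in the frame of jar_mouth between -0.085 and -0.012 m and value of joint jar below 0.12 rad and linear speed of cap below 0.02 m/s); the robot touches nothing.
It fails at once if wheel0 is knocked more than 40 mm out of place (distance of wheel0 from where it was at the start of the episode above 0.04 m).
It fails at once if wheel1 is knocked more than 40 mm out of place (distance of wheel1 from where it was at the start of the episode above 0.04 m).
It fails at once if driver is knocked more than 40 mm out of place (distance of driver from where it was at the start of the episode above 0.04 m).
It fails at once if additive is knocked more than 40 mm out of place (distance of additive from where it was at the start of the episode above 0.04 m).
It fails at once if additive2 is knocked more than 40 mm out of place (distance of additive2 from where it was at the start of the episode above 0.04 m).
Of damper0, damper1, damper2, damper3 only 2 to 4 are there at a start; the rules pass over those that are not, and their reading is None.
At some moment in a run one of cap may be knocked a few centimetres aside while the robot is not near it.
It also fails if it takes over 210 s, if anything falls off the work surface, if the arm or the gripper's body presses on something with over 40 N, if the wrist force passes 120 N, or if a joint passes its speed limit or range.

## Working session

There is one attempt and no reset: what is moved stays moved. The work goes in short steps, each a Python script; the robot and the scene stay as the last script left them, time stands still between calls to the robot, and variables do not carry over. Pictures are saved under pics/ and viewed, and the job is handed in when it is done.

```bash
mkdir -p pics; ls
python3 - <<'E'
from cell import r, jaws, planner, eyes, nets, monitor
import cv2
print(monitor.current_t(), monitor.current_ee_pos(), monitor.current_tool_rot(), r.tip_extent)
for n in ["scene","side","wrist"]:
    d=eyes.capture(n)
    cv2.imwrite(f"pics/{n}0.png", d["color"][:,:,::-1])
    print(n,d["fx"],d["cx"],d.get("world_from_camera",d.get("mount")))
E
```

```text
pics
0.0 [ 6.24647950e+02 -8.02359393e-03  2.15851068e+02] [ 3.14151330e+00  1.17623278e-03 -1.71419771e-05] 11.0
scene 507.30117978689793 316.14073272629145 [[ 6.35413695e-01  5.85654182e-01 -5.03248065e-01  1.13839277e+03]
 [ 7.72049704e-01 -4.93447478e-01  4.00560658e-01 -4.68996411e+02]
 [-1.37364638e-02 -6.43054248e-01 -7.65697423e-01  1.01489658e+03]
 [ 0.00000000e+00  0.00000000e+00  0.00000000e+00  1.00000000e+00]]
side 536.8769131654241 326.36075309562517 [[ 9.64521840e-01 -1.82909348e-01  1.90372769e-01  3.63420747e+02]
 [-2.63802016e-01 -6.95878268e-01  6.67953541e-01 -6.56799778e+02]
 [ 1.03013258e-02 -6.94476498e-01 -7.19441642e-01  8.12682087e+02]
 [ 0.00000000e+00  0.00000000e+00  0.00000000e+00  1.00000000e+00]]
wrist 373.87626231423366 326.92244458681745 [[ 9.99999677e-01 -3.71763247e-04  7.11908756e-04 -5.46116723e-01]
 [ 1.83413901e-04  9.68702212e-01  2.48225684e-01 -7.23628211e+01]
 [-7.81908773e-04 -2.48225473e-01  9.68701968e-01 -1.69433361e+02]
 [ 0.00000000e+00  0.00000000e+00  0.00000000e+00  1.00000000e+00]]
```

View pics/scene0.png

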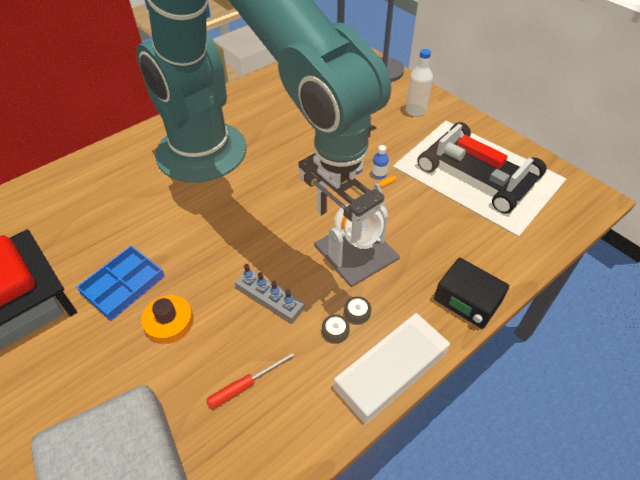

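View pics/side0.png

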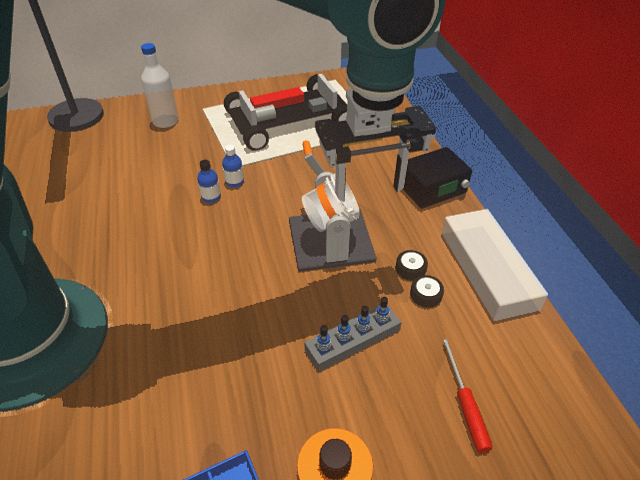

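View pics/wrist0.png

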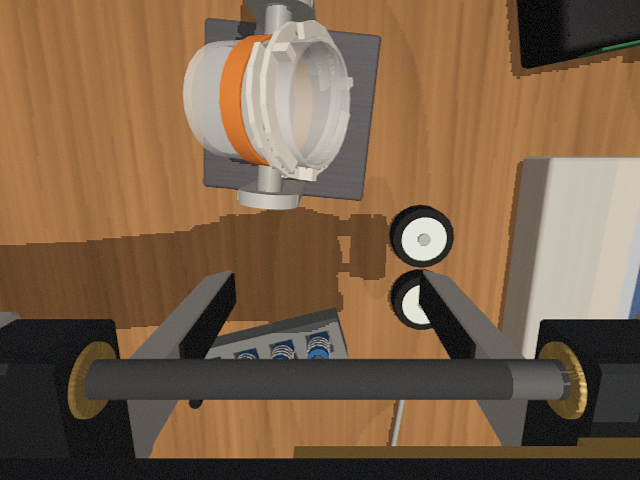

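All four dampers stand in the stand. The jar mouth is tipped toward +x, the crank is on the +y side, the bottles are beyond the crank and the cap lies at -y. Next I'll locate these.

```bash
cat > h.py <<'E'
from cell import r, jaws, planner, eyes, nets, monitor
import numpy as np, cv2
from scipy.spatial.transform import Rotation as Ro
def tool_T():
    T=np.eye(4); T[:3,3]=monitor.current_ee_pos(); T[:3,:3]=Ro.from_euler('xyz',monitor.current_tool_rot()).as_matrix(); return T
def cap(n,png=None):
    T=tool_T() if n=="wrist" else None
    d=eyes.capture(n)
    d["W"]=T@d["mount"] if n=="wrist" else d["world_from_camera"]
    if png: cv2.imwrite(f"pics/{png}.png", np.ascontiguousarray(d["color"][:,:,::-1]))
    return d
def cloud(d,mask=None):
    z=d["depth"]; v,u=np.nonzero((z>0)&(mask if mask is not None else True))
    zz=z[v,u]; P=np.c_[(u-d["cx"])/d["fx"]*zz,(v-d["cy"])/d["fy"]*zz,zz]
    return P@d["W"][:3,:3].T+d["W"][:3,3]
def find(d,n,t):
    return [(round(x["p"],2),np.round(d["W"][:3,:3]@np.array(x["xyz"])+d["W"][:3,3],1)) for x in nets.find_in(n,t)]
E
python3 - <<'E'
from h import *
for n in ["scene","side"]:
    d=cap(n)
    for t in ["damper0_c","stand","jar_mouth","cap_knob","cap","crank_grip","wheel0","driver","additive","jar"]:
        print(n,t,[(p,x.tolist()) for p,x in find(d,n,t)[:5]])
    for t in ["cap","stand","crank_grip","cap_knob","additive","damper0_c"]:
        for g in nets.trace(n,t)[:2]:
            P=cloud(d,g["region"])
            if len(P)<10: continue
            print("  tr",t,round(g["p"],2),len(P),np.round(np.percentile(P,[2,50,98],axis=0),0).tolist())
E
```

```text
scene damper0_c [(0.59, [509.3, -171.5, 53.4])]
scene stand [(0.73, [578.5, -163.2, 25.6]), (0.68, [708.1, -339.5, 24.7])]
scene jar_mouth [(0.9, [596.9, 109.2, 110.4])]
scene cap_knob [(0.66, [476.5, -372.1, 27.7])]
scene cap [(0.8, [477.9, -372.0, 33.1]), (0.61, [594.4, 105.9, 111.9])]
scene crank_grip [(0.5, [567.6, 202.7, 163.0]), (0.43, [548.1, -159.0, 51.9])]
scene wheel0 [(0.78, [731.1, -93.4, 28.5]), (0.71, [722.8, -25.5, 25.1])]
scene driver [(0.69, [707.2, -338.2, 25.2])]
scene additive [(0.78, [433.0, 329.2, 57.4]), (0.75, [725.8, -25.5, 24.9])]
scene jar [(0.57, [595.3, 110.3, 108.3])]
  tr cap 0.85 1906 [[419.0, -418.0, 5.0], [480.0, -371.0, 29.0], [518.0, -318.0, 71.0]]
  tr cap 0.29 653 [[697.0, -121.0, 1.0], [731.0, -95.0, 25.0], [755.0, -67.0, 30.0]]
  tr stand 0.87 1091 [[485.0, -195.0, 0.0], [582.0, -162.0, 24.0], [645.0, -113.0, 30.0]]
  tr stand 0.7 1128 [[540.0, 45.0, 65.0], [600.0, 111.0, 107.0], [641.0, 217.0, 170.0]]
  tr crank_grip 0.48 161 [[612.0, -148.0, 20.0], [622.0, -141.0, 51.0], [629.0, -128.0, 82.0]]
  tr cap_knob 0.73 1907 [[420.0, -417.0, 5.0], [4
[... 1149 characters left out ...]
 -196.0, -1.0], [552.0, -166.0, 23.0], [641.0, -123.0, 28.0]]
  tr stand 0.16 247 [[567.0, -159.0, 24.0], [575.0, -152.0, 52.0], [585.0, -143.0, 81.0]]
  tr crank_grip 0.54 317 [[605.0, -149.0, -2.0], [614.0, -142.0, 48.0], [648.0, -75.0, 81.0]]
  tr cap_knob 0.64 3321 [[414.0, -393.0, -0.0], [465.0, -363.0, 29.0], [515.0, -316.0, 70.0]]
  tr cap_knob 0.64 5992 [[510.0, 19.0, 1.0], [571.0, 66.0, 41.0], [662.0, 189.0, 165.0]]
  tr additive 0.63 690 [[340.0, 274.0, 4.0], [360.0, 283.0, 52.0], [380.0, 301.0, 99.0]]
  tr additive 0.59 682 [[399.0, 314.0, 1.0], [419.0, 323.0, 50.0], [440.0, 345.0, 98.0]]
  tr damper0_c 0.67 303 [[490.0, -179.0, 18.0], [498.0, -173.0, 51.0], [510.0, -162.0, 82.0]]
```

Run:
```python
from h import *
D=[np.pi,0,0]
for nm,p in [("wj",[585,70,330]),("ws",[560,-190,330]),("wc",[470,-380,330])]:
    try: r.reach(p,D)
    except Exception as e: print(nm,e); continue
    r.hold(0.2)
    d=cap("wrist",nm); np.savez(f"{nm}.npz",**{k:v for k,v in d.items() if k!="mount"})
    print(nm,monitor.current_t(),monitor.current_ee_pos())
    for t in {"wj":["jar","crank_grip"],"ws":["damper0_c","stand"],"wc":["cap","cap_knob"]}[nm]:
        print(t,find(d,"wrist",t))
```

```text
wj 2.7167 [584.96821444  69.40126397 329.06885121]
jar [(0.84, array([583.2, 107.9, 130. ])), (0.16, array([ 570.4, -132.7,   26.9]))]
crank_grip [(0.93, array([567.2, 209.8, 171.2])), (0.64, array([580.5, 118.9, 132.6])), (0.58, array([708.4, -87.9,  24.8]))]
ws 4.0833 [ 560.37901726 -188.89497951  329.99491185]
damper0_c [(0.57, array([ 503. , -165.5,   59.5]))]
stand [(0.73, array([ 561. , -149.7,   27.7]))]
wc 5.2833 [ 470.72407206 -379.08145107  330.00569907]
cap [(0.7, array([ 497.1, -172.2,   54.2])), (0.67, array([ 467.9, -356.7,   33.9]))]
cap_knob [(0.64, array([ 690.5, -330.9,   22.6]))]
```

```bash
cd pics; python3 -c "
import cv2,numpy as np
a=[cv2.resize(cv2.imread(f'{n}.png'),(400,300)) for n in ['wj','ws','wc']]
cv2.imwrite('m1.png',np.vstack([np.hstack(a[:2]),np.hstack([a[2],a[2]*0])]))"
```

```text
(no output)
```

View pics/m1.png

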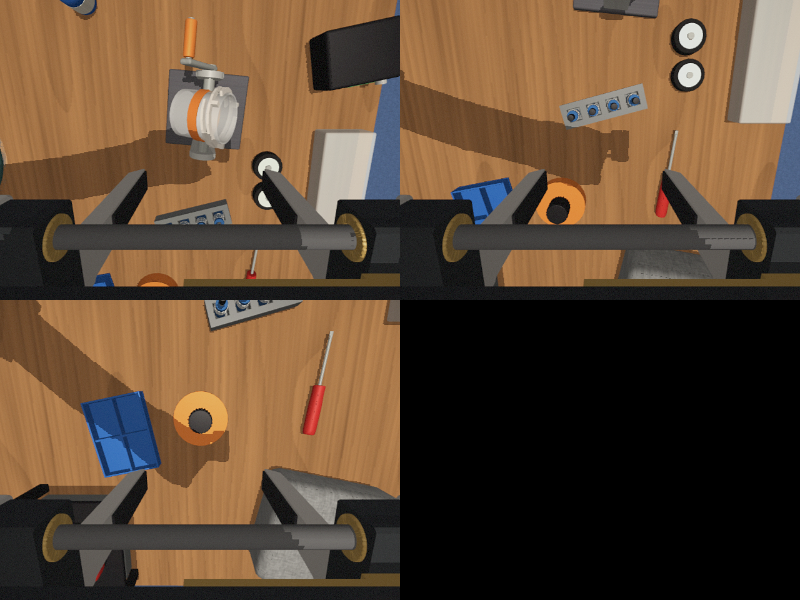

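The wrist views show the four dampers, the cap with its knob beside the blue tray, and the jar with the orange crank sleeve. I'll fit geometry from the clouds.

Run:
```python
from h import *
def ld(f): 
    d=dict(np.load(f)); return d
L={n:cloud(ld(n+".npz")) for n in ["wj","ws","wc"]}
for n in ["scene","side"]:
    L[n]=cloud(cap(n)); 
def box(P,lo,hi): return P[np.all((P>lo)&(P<hi),axis=1)]
for n,P in L.items():
    print("==",n)
    S=box(P,[440,-240,20],[680,-80,30]); 
    if len(S)>200:
        rc=cv2.minAreaRect(S[:,:2].astype(np.float32)); print("stand",rc,np.median(S[:,2]))
    T=box(P,[440,-240,73],[680,-80,95])
    if len(T)>10:
        X=np.round((T[:,:2])/1)
        from scipy.cluster.hierarchy import fcluster,linkage
        if len(T)<4000:
            c=fcluster(linkage(T[:,:2],'single'),8,'distance')
            for i in set(c):
                q=T[c==i]
                if len(q)>5: print(" damper",len(q),np.round((q.max(0)+q.min(0))/2,1),np.round(np.ptp(q,axis=0),1))
    K=box(P,[410,-430,64],[530,-300,75])
    if len(K)>20: print("knob",cv2.minEnclosingCircle(K[:,:2].astype(np.float32)),np.median(K[:,2]))
    K=box(P,[400,-440,24],[540,-290,34])
    if len(K)>20: print("captop",cv2.minEnclosingCircle(K[:,:2].astype(np.float32)),np.median(K[:,2]))
    F=box(P,[480,0,8],[720,210,16])
    if len(F)>100: print("foot",len(F),cv2.minAreaRect(F[:,:2].astype(np.float32)),np.median(F[:,2]))
    C=box(P,[530,180,120],[620,250,200])
    if len(C)>20: print("crank",len(C),np.round(C.min(0)),np.round(C.max(0)),np.median(C,axis=0))
    for w in [(725,-27),(727,-95)]:
        W=box(P,[w[0]-45,w[1]-34,20],[w[0]+45,w[1]+34,32])
        if len(W)>20: print("wheel",cv2.minEnclosingCircle(W[:,:2].astype(np.float32)))
```

```text
== wj
stand ((557.0634765625, -149.67596435546875), (170.6356658935547, 51.322269439697266), 14.722599983215332) 27.11315162138942
captop ((462.39178466796875, -326.37457275390625), 39.86308288574219) 29.748524091150955
foot 5264 ((615.8768920898438, 90.0796890258789), (164.07986450195312, 220.79440307617188), 84.64791107177734) 13.124796734376787
crank 1268 [552. 180. 147.] [578. 231. 174.] [565.3041433  205.76360047 169.44119943]
wheel ((718.8817749023438, -18.963016510009766), 30.67782211303711)
wheel ((719.9967651367188, -89.65938568115234), 30.023897171020508)
== ws
stand ((557.5192260742188, -150.20689392089844), (170.158935546875, 50.23615646362305), 14.961051940917969) 27.146609189555477
 damper 99 [ 499.2 -164.9   78.9] [11.4 11.2 11.6]
 damper 96 [ 538.2 -154.5   79.7] [11.1 11.7 11.3]
 damper 96 [ 576.8 -145.1   81.3] [11.1 11.   8.4]
 damper 105 [ 614.7 -135.4   79.8] [11.4 10.9 10.5]
knob ((462.1961975097656, -363.6750793457031), 23.1458683013916) 70.10137618448061
captop ((462.13623046875, -363.6449890136719), 55.30202102661133) 30.263110584346236
foot 2351 ((580.974670
[... 1345 characters left out ...]
8320312, -26.228452682495117), 34.55586242675781)
wheel ((726.45361328125, -91.44407653808594), 31.652578353881836)
== side
stand ((559.0849609375, -153.10025024414062), (171.4043426513672, 52.13199996948242), 15.227707862854004) 24.494901016009408
 damper 14 [ 501.1 -164.3   80.7] [8.6 4.9 4.6]
 damper 50 [ 538.9 -157.8   78.5] [11.3 12.9 10.5]
 damper 26 [ 577.5 -150.7   78.3] [11.9  6.6  8.7]
knob ((463.1399841308594, -367.37884521484375), 22.682273864746094) 67.71629305484805
captop ((463.9914245605469, -366.193603515625), 54.85826110839844) 27.847434829681674
foot 551 ((520.6204223632812, 102.23965454101562), (153.9818572998047, 25.751846313476562), 84.68510437011719) 10.483707219060193
```

Run:
```python
from h import *
for nm,yaw in [("y1",np.pi/2),("y2",-np.pi/2)]:
    up=np.array([-np.sin(yaw),np.cos(yaw)])
    p=np.array([582,150])-up*40
    r.reach([*p,320],[np.pi,0,yaw]); r.hold(0.2)
    d=cap("wrist",nm); np.savez(f"{nm}.npz",**{k:v for k,v in d.items() if k!="mount"})
    print(monitor.current_t(),find(d,"wrist","crank_grip")[:1])
    P=cloud(d); c=d["color"][d["depth"]>0].astype(int)
    org=(c[:,0]>150)&(c[:,2]<90)&(c[:,0]-c[:,1]>70)
    C=P[org&(P[:,1]>165)&(P[:,1]<240)&(P[:,2]>130)&(P[:,0]>530)&(P[:,0]<620)]
    rc=cv2.minAreaRect(C[:,:2].astype(np.float32)); print("sleeve",len(C),rc,np.percentile(C[:,2],[2,50,98]))
    dark=(c.max(1)<110)&((c.max(1)-c.min(1))<30)
    F=P[dark&(P[:,2]>7)&(P[:,2]<18)&(P[:,0]>480)&(P[:,0]<690)&(P[:,1]>0)&(P[:,1]<200)]
    print("foot",len(F),cv2.minAreaRect(F[:,:2].astype(np.float32)),np.median(F[:,2]))
    U=P[(P[:,2]>120)&(P[:,2]<135)&(abs(P[:,0]-585)<60)&((P[:,1]<50)|((P[:,1]>145)&(P[:,1]<178)))]
    for s in (U[U[:,1]<50],U[U[:,1]>=145]): print("upr",len(s),np.round((s.min(0)+s.max(0))/2,1) if len(s) else 0,np.ptp(s,axis=0) if len(s) else 0)
```

```text
7.725 [(0.74, array([722.2, -80.9,  25.4]))]
sleeve 655 ((565.1192016601562, 206.07992553710938), (44.93487548828125, 14.903604507446289), 84.07968139648438) [164.99711052 169.53621206 171.66196954]
foot 5303 ((586.6963500976562, 98.69198608398438), (150.9832305908203, 159.75625610351562), 84.6306381225586) 13.181513049128853
upr 493 [589.3  38.1 125.7] [54.25793471 23.72569134 11.45303255]
upr 452 [592.3 161.7 127.2] [35.39119901 31.80270616 14.27467821]
10.7417 [(0.62, array([567.3, 208.7, 172.2]))]
sleeve 721 ((565.5021362304688, 206.3363494873047), (45.18821334838867, 14.73926830291748), 84.2010726928711) [165.0392648  169.47823659 171.53027807]
foot 5413 ((586.706298828125, 98.76596069335938), (151.2946014404297, 159.62728881835938), 84.63446807861328) 13.183389706207379
upr 482 [589.5  38.5 125.2] [53.59116004 22.79160156 10.31558218]
upr 504 [597.3 161.7 127.5] [43.57519738 32.28255786 14.95954527]
```

```bash
cd pics; python3 -c "
import cv2,numpy as np
a=[cv2.resize(cv2.imread(f'{n}.png'),(400,300)) for n in ['y1','y2']]
cv2.imwrite('m2.png',np.hstack(a))"
```

```text
(no output)
```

View pics/m2.png

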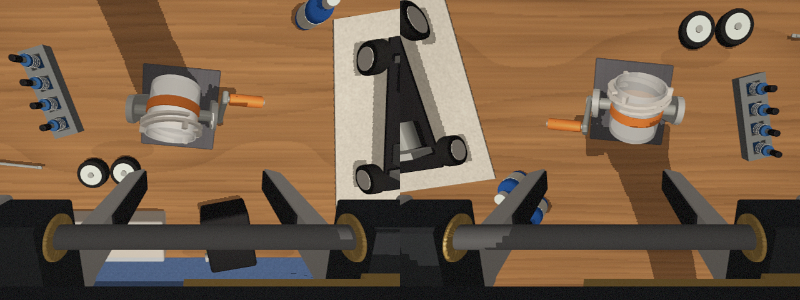

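```bash
cat >> h.py <<'E'
AX=np.array([586.7,98.7,105.0]); YAW=-0.0937
RF=Ro.from_euler('z',YAW).as_matrix()
def crank(q,off=1.0): 
    return AX+RF@np.array([-65*np.cos(q),105+off,65*np.sin(q)-8])
def F(): return np.round(monitor.current_wrist_force(),1)
def st(): print("t",round(monitor.current_t(),1),"p",np.round(monitor.current_ee_pos(),1),"F",F(),"gap",round(monitor.current_finger_gap(),1),flush=True)
CO=[np.pi,0,YAW]
E
python3 - <<'E'
from h import *
q0=1.075
p=crank(q0)
r.reach(p+[0,0,90],CO); print(r.line_to(p,velocity=100,stop_force=15)); st()
jaws.gripper_close(grasp_force=40); st()
for q in np.linspace(q0,0,9)[1:]:
    r.line_to(crank(q),velocity=60); print(round(q,2),end=' '); st()
    if np.abs(F()).max()>70: break
E
```

```text
False
t 13.1 p [566.2 207.3 154.8] F [0.  0.4 0.5] gap 93.7
t 14.3 p [565.7 207.1 154.1] F [-1.3  0.3  1.3] gap 15.1
0.94 t 14.6 p [559.6 207.7 150.3] F [ 4.3 -0.5  4.9] gap 14.6
0.81 t 14.9 p [552.8 208.4 144.8] F [ 3.1 -1.4  6.5] gap 15.0
0.67 t 15.2 p [546.7 209.  138.1] F [ 2.1 -1.2  6.2] gap 14.8
0.54 t 15.5 p [541.5 209.4 130.7] F [ 1.  -0.6  4.4] gap 14.9
0.4 t 15.8 p [537.4 209.8 122.6] F [ 1.2 -1.2  1.7] gap 14.8
0.27 t 16.1 p [534.4 210.  114.2] F [ 3.3 -0.1 -1.2] gap 15.2
0.13 t 16.4 p [532.7 210.2 105.5] F [ 5.6 -0.2 -3.5] gap 14.9
0.0 t 16.6 p [532.2 210.3  97.2] F [ 3.5 -0.8  2.9] gap 15.1
```

Run:
```python
from h import *
p=crank(0)
r.line_to(p-[0,0,3],velocity=30,stop_force=20); st()
jaws.open_jaws(); st()
r.line_to(p+[0,0,110],velocity=200)
r.reach([585,60,330],[np.pi,0,0]); r.hold(.2)
d=cap("wrist","w3"); np.savez("w3.npz",**{k:v for k,v in d.items() if k!="mount"})
P=cloud(d)
M=P[(P[:,2]>136)&(P[:,2]<156)&(np.hypot(P[:,0]-587,P[:,1]-99)<62)]
print(len(M),np.percentile(M[:,2],[2,50,98]))
T=M[M[:,2]>142]; print(cv2.minEnclosingCircle(T[:,:2].astype(np.float32)))
A=np.c_[M[:,:2]-[587,99],np.ones(len(M))]; T=M[M[:,2]>np.percentile(M[:,2],80)-2]
A=np.c_[T[:,:2]-[587,99],np.ones(len(T))]; print("tilt",np.linalg.lstsq(A,T[:,2],rcond=None)[0])
st()
```

```text
t 16.9 p [532.4 210.5  95.6] F [-7.2 -4.  29. ] gap 14.9
t 18.2 p [531.9 210.3  94. ] F [ 0.4  0.2 -0.2] gap 94.0
2823 [136.21958949 141.19107119 147.24972133]
((586.2974853515625, 99.09632110595703), 49.264793395996094)
tilt [ 2.21214400e-03 -4.17945911e-04  1.45909767e+02]
t 19.9 p [584.6  61.1 329.2] F [-0.4  0.2  0.4] gap 94.0
```

View pics/w3.png

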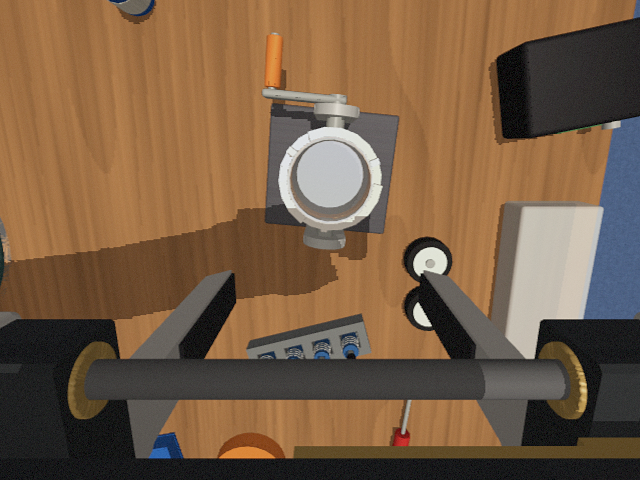

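```bash
cat >> h.py <<'E'
DP=[(499.3,-165.1),(538.1,-154.8),(576.8,-145.0),(615.0,-135.0)]
MO=np.array([586.5,98.9])
SL=[MO+RF[:2,:2]@np.array(s) for s in [(-15,-15),(-15,15),(15,15),(15,-15)]]
PO=[np.pi,0,np.deg2rad(14.9-90)]
def pick(i):
    x,y=DP[i]
    r.reach([x,y,160],PO); r.line_to([x,y,72],velocity=150,stop_force=15); 
    jaws.gripper_close(grasp_force=20); st()
    r.line_to([x,y,190],velocity=200)
def drop(i,s):
    x,y=SL[s]
    # swap to vertical travel at 235
    r.line_to([DP[i][0],DP[i][1],240],velocity=250)
    r.line_to([x,y,240],velocity=350); r.hold(0.2); print("carry gap",monitor.current_finger_gap())
    r.line_to([x,y,159],velocity=120,stop_force=10); st()
    r.hold(0.2); jaws.open_jaws(); r.line_to([x,y,235],velocity=250)
E
python3 - <<'E'
from h import *
pick(0); drop(0,0); st()
r.reach([585,60,300],[np.pi,0,0]); r.hold(.2)
d=cap("wrist","w4")
E
```

```text
t 23.1 p [ 499.3 -165.1   72. ] F [ 0.4 -0.3 -0.1] gap 11.2
carry gap 11.064809503931903
t 26.1 p [570.6  85.4 159.7] F [ 0.1 -0.6 -0. ] gap 11.1
t 28.0 p [570.4  85.4 235.7] F [-0.3 -1.1 -0.9] gap 94.1
```

View pics/w4.png

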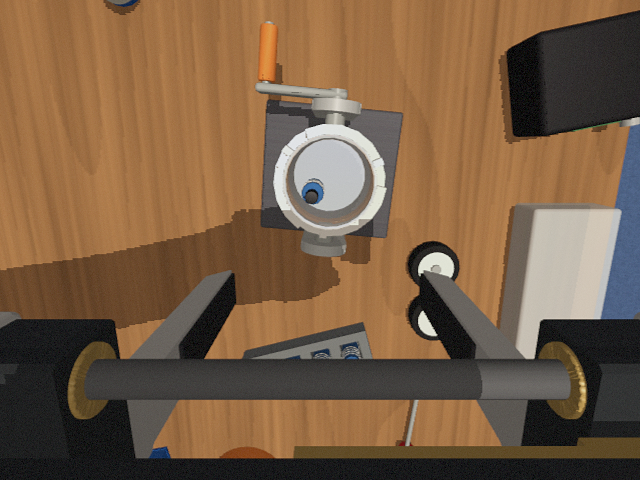

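It stands upright in the jar (top at about pixel 312,196). The other three follow the same way.

Run:
```python
from h import *
for i,s in [(1,1),(2,2),(3,3)]:
    pick(i); drop(i,s)
st()
r.reach([585,60,300],[np.pi,0,0]); r.hold(.2)
d=cap("wrist","w5")
P=cloud(d); T=P[(np.hypot(*(P[:,:2]-MO).T)<36)]
print(np.percentile(T[:,2],[1,50,99,100]))
S=P[(P[:,1]<-110)&(P[:,1]>-200)&(P[:,2]>40)&(P[:,0]>480)&(P[:,0]<640)&(P[:,2]<100)]; print(len(S))
```

```text
t 32.5 p [ 538.1 -154.8   72. ] F [ 0.6  0.1 -0.3] gap 11.6
carry gap 11.482118721416919
t 35.5 p [573.4 115.3 159.7] F [-0.1  1.  -0.3] gap 11.5
t 40.5 p [ 576.8 -145.    72. ] F [-0.1 -0.7 -0.6] gap 11.0
carry gap 11.341208144055056
t 43.5 p [603.2 112.4 159.7] F [ 0.3  0.2 -0.5] gap 11.5
t 48.5 p [ 614.9 -135.    72. ] F [ 0.  -1.1 -0.4] gap 11.3
carry gap 11.306619717041155
t 51.3 p [600.5  82.6 159.7] F [-0.1 -0.   0.1] gap 11.4
t 53.3 p [600.3  82.6 235.7] F [-0.  -0.5 -0.9] gap 93.7
[ 65.41412432 405.07281481 424.33048866 425.47411175]
0
```

View pics/w5.png

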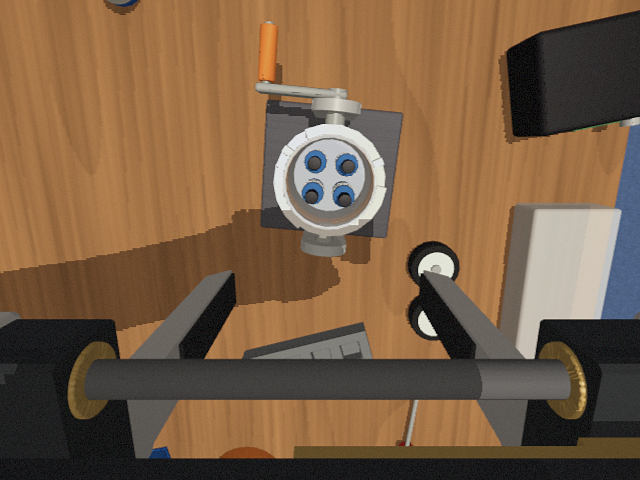

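All four stand inside (rod ends near pixels 313,162; 347,164; 312,196; 344,198) and the stand is empty. Next, the cap.

```bash
cat >> h.py <<'E'
def capsee(png):
    d=cap("wrist",png); P=cloud(d)
    c=d["color"][d["depth"]>0].astype(int)
    org=(c[:,0]>120)&(c[:,2]<80)&(c[:,0]-c[:,2]>100)&(c[:,1]>c[:,0]*.38)
    T=P[(P[:,2]>24)&(P[:,2]<35)&org]
    T=T[np.hypot(*(T[:,:2]-np.median(T[:,:2],axis=0)).T)<62]
    print("top",len(T),cv2.minEnclosingCircle(T[:,:2].astype(np.float32)))
    m=np.median(T[:,:2],axis=0)
    K=P[(P[:,2]>65)&(P[:,2]<75)&(np.hypot(*(P[:,:2]-m).T)<60)]
    print("knob",len(K),cv2.minEnclosingCircle(K[:,:2].astype(np.float32)),np.median(K[:,2]))
E
python3 - <<'E'
from h import *
r.reach([470,-385,330],[np.pi,0,0]); r.hold(.2); capsee("w6"); st()
print(monitor.current_qpos())
for y in (-2.5,-2,2,2.5): print(y,planner.inverse_kinematics([586.5,98.9,180],[np.pi,0,y]))
E
```

```text
top 1451 ((460.84954833984375, -368.285400390625), 54.30848693847656)
knob 1164 ((462.37030029296875, -364.08306884765625), 22.83673858642578) 70.12578122382965
t 56.7 p [ 470.4 -384.5  330. ] F [ 0.9 -0.3  0.2] gap 93.9
[ 0.5699627   0.30586494  0.08376342  1.51408115 -0.02609665  1.32275331
  0.65718188]
-2.5 [-0.30664115  0.40087305  0.11260864  1.73175171 -0.0517439   1.011848
 -2.67543628]
-2 [-0.25263562  0.39982243  0.04335573  1.72978715 -0.01989393  1.01240899
 -2.20215437]
2 [ 0.12851097  0.43598011 -0.45043113  1.71601673  0.21499942  1.03868862
  1.60504435]
2.5 [ 0.1481027   0.4402524  -0.47664879  1.71533572  0.22852271  1.04139192
  2.09417813]
```

View pics/w6.png

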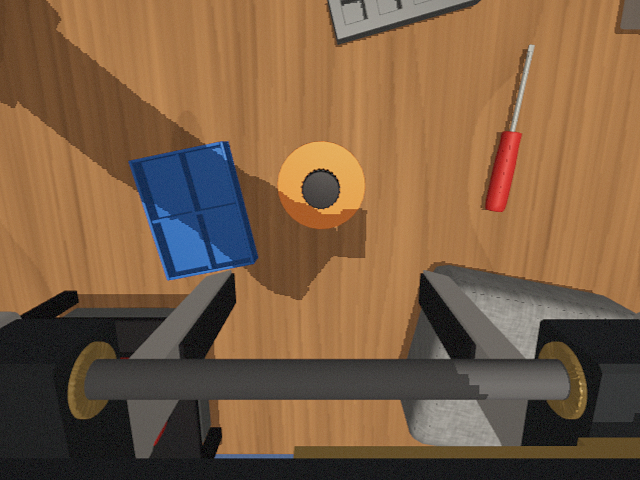

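Run:
```python
from h import *
D=[np.pi,0,0]; x,y=462.3,-364.1
r.reach([x,y,130],D); r.line_to([x,y,45],velocity=120,stop_force=12); st()
jaws.gripper_close(grasp_force=45); st()
r.line_to([x,y,230],velocity=150); r.hold(.2); st()
r.line_to([500,-100,235],velocity=300)
r.line_to([*MO,235],velocity=250); r.hold(.3); st()
cap("side","s7"); cap("wrist","w7");
```

```text
t 58.4 p [ 462.7 -364.4   45.8] F [-0.7 -0.3 -0.2] gap 94.2
t 59.2 p [ 462.3 -364.1   45. ] F [-0.5 -0.4 -0.1] gap 43.2
t 60.8 p [ 462.1 -364.   229.5] F [ 0.3  0.2 -0.8] gap 43.5
t 63.1 p [586.4  98.2 235.2] F [ 0.5 -0.7 -1.9] gap 43.3
```

View pics/s7.png

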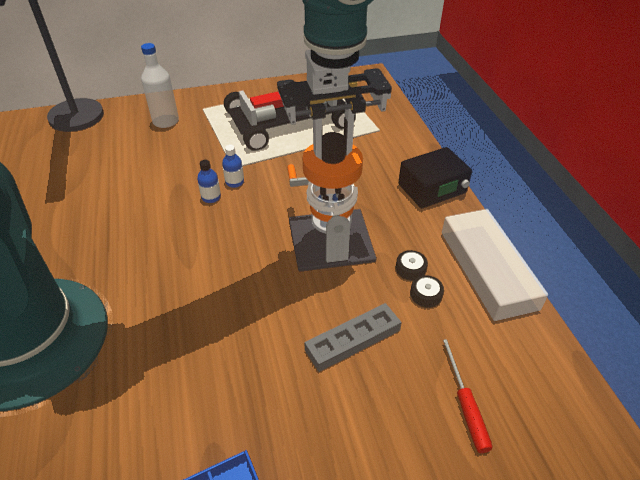

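View pics/w7.png

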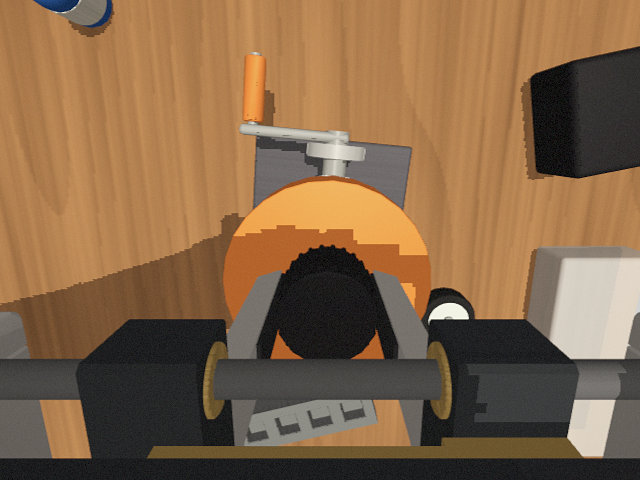

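The cap is held level above the jar. Lowering until contact.

Run:
```python
from h import *
r.line_to([*MO,192],velocity=100); r.hold(.2); st()
print(r.line_to([*MO,170],velocity=15,stop_force=6)); st()
r.hold(.2); st(); print(monitor.current_wrist_torque())
```

```text
t 64.0 p [586.8  99.  192.7] F [ 0.4  0.2 -0.6] gap 43.5
True
t 64.9 p [586.5  98.9 179.9] F [-1.4 -0.5  7.8] gap 42.9
t 65.1 p [586.5  98.9 180. ] F [-2.   0.5  7.5] gap 43.7
[-0.06658697  0.32464319 -0.01012567]
```

```bash
cat >> h.py <<'E'
def P0(): 
    return np.array(monitor.current_ee_pos())
def turn(yaw,z,v=None):
    r.line_to([*MO,z],[np.pi,0,yaw],**({} if v is None else {"velocity":v}))
E
python3 - <<'E'
from h import *
yaw=0;z=179.8
for k in range(26):
    yaw+=0.09; z+=0.43
    turn(yaw,z)
    f=monitor.current_wrist_force()[2]; p=P0()[2]
    adj=np.clip((f-7)*0.12,-2.0,1.5); 
    print(k,round(yaw,2),"t",round(monitor.current_t(),1),"z",round(p,1),"cmd",round(z,1),F(),"Tz",round(monitor.current_wrist_torque()[2],2),flush=True)
    z+=adj
    if f<1 and k>0:
        s=r.line_to([*MO,z-8],velocity=20,stop_force=6); z=P0()[2]; print(" lowered",s,round(z,1),F())
        if z<176: break
E
```

```text
0 0.09 t 65.3 z 180.5 cmd 180.2 [0.2 0.1 4.3] Tz 0.11
1 0.18 t 65.6 z 180.9 cmd 180.3 [-0.4  0.5  8.7] Tz 0.23
2 0.27 t 65.8 z 181.3 cmd 181.0 [0.1 0.9 7.2] Tz 0.18
3 0.36 t 66.1 z 181.8 cmd 181.4 [-0.8 -0.7  6.2] Tz 0.16
4 0.45 t 66.3 z 182.2 cmd 181.8 [0.7 0.5 7.4] Tz 0.19
5 0.54 t 66.6 z 182.6 cmd 182.2 [-0.3 -1.2  8. ] Tz 0.23
6 0.63 t 66.8 z 182.4 cmd 182.8 [ 0.   0.5 -1.2] Tz -0.01
 lowered False 173.7 [ 0.9  0.5 -1.6]
```

It dropped at yaw 0.63. Lowering to contact and then screwing forward.

Run:
```python
from h import *
print(r.line_to([*MO,171],velocity=15,stop_force=5)); st()
z=P0()[2]; yaw=0.63
for k in range(32):
    yaw-=0.09; z-=0.43
    turn(yaw,z)
    f=monitor.current_wrist_force()[2]; tz=monitor.current_wrist_torque()[2]
    print(k,round(yaw,2),"t",round(monitor.current_t(),1),"z",round(P0()[2],1),"cmd",round(z,1),F(),"Tz",round(tz,2),"j7",round(monitor.current_qpos()[6],2),flush=True)
    z+=np.clip((f-4)*0.12,-1.0,1.0)
    if abs(tz)>1.6: break
```

```text
True
t 67.7 p [586.8  99.  172.9] F [-2.5 -1.4  9.6] gap 43.8
0 0.54 t 67.9 z 172.7 cmd 172.5 [-0.2 -0.4  3.2] Tz -0.15 j7 0.21
1 0.45 t 68.2 z 172.3 cmd 172.0 [-0.1  0.5  4.3] Tz -0.22 j7 0.13
2 0.36 t 68.4 z 171.8 cmd 171.6 [0.4 0.7 5.5] Tz -0.25 j7 0.05
3 0.27 t 68.7 z 171.4 cmd 171.3 [ 0.3 -0.4  4.5] Tz -0.22 j7 -0.04
4 0.18 t 68.9 z 171.0 cmd 170.9 [-0.1  1.1  3.2] Tz -0.14 j7 -0.12
5 0.09 t 69.2 z 170.5 cmd 170.4 [-0.2  0.5  4.3] Tz -0.24 j7 -0.2
6 0.0 t 69.4 z 170.1 cmd 170.0 [-0.   0.6  5.3] Tz -0.21 j7 -0.29
7 -0.09 t 69.7 z 169.7 cmd 169.7 [0.8 0.7 2.8] Tz -0.19 j7 -0.37
8 -0.18 t 69.9 z 169.3 cmd 169.2 [-0.  -1.   5.2] Tz -0.17 j7 -0.45
9 -0.27 t 70.2 z 168.9 cmd 168.9 [ 0.3 -0.2  2.7] Tz -0.17 j7 -0.53
10 -0.36 t 70.4 z 168.4 cmd 168.3 [1.  0.8 3.9] Tz -0.19 j7 -0.62
11 -0.45 t 70.7 z 167.9 cmd 167.9 [-0.2  0.3  4.3] Tz -0.23 j7 -0.7
12 -0.54 t 70.9 z 167.5 cmd 167.5 [0.3 0.2 3.9] Tz -0.23 j7 -0.78
13 -0.63 t 71.2 z 167.1 cmd 167.0 [ 0.3 -0.6  5.5] Tz -0.25 j7 -0.87
14 -0.72 t 71.4 z 166.7 cmd 166.8 [0.8 0.  3.4] Tz -0.2 j7 -0.95
15 -0.81 t 71.7 z 166.3 cmd 166.3 [-0.5  0
[... 416 characters left out ...]
0.31 j7 -1.53
22 -1.44 t 73.4 z 166.0 cmd 165.5 [ 1.4 -0.3  8.3] Tz -0.1 j7 -1.61
23 -1.53 t 73.7 z 165.9 cmd 165.6 [-1.5  0.3  9.6] Tz -0.08 j7 -1.69
24 -1.62 t 73.9 z 166.0 cmd 165.8 [ 0.1 -0.1  6.4] Tz -0.06 j7 -1.78
25 -1.71 t 74.2 z 166.0 cmd 165.7 [-0.1 -1.   8.5] Tz -0.31 j7 -1.86
26 -1.8 t 74.4 z 166.0 cmd 165.8 [-0.8 -0.6  7.3] Tz -0.33 j7 -1.94
27 -1.89 t 74.7 z 166.0 cmd 165.7 [-0.3 -1.3  7.1] Tz 0.06 j7 -2.02
28 -1.98 t 74.9 z 166.0 cmd 165.7 [ 0.4 -1.2  7.7] Tz -0.31 j7 -2.11
29 -2.07 t 75.2 z 166.0 cmd 165.7 [ 0.2 -1.4  8.1] Tz -0.03 j7 -2.19
30 -2.16 t 75.4 z 166.0 cmd 165.7 [ 0.3 -1.1  6.8] Tz -0.11 j7 -2.27
31 -2.25 t 75.7 z 166.0 cmd 165.6 [-0.3 -0.7  8.1] Tz -0.03 j7 -2.35
```

Run:
```python
from h import *
print(monitor.current_wrist_torque(), F())
jaws.open_jaws(); st()
r.line_to([*MO,240],velocity=200)
r.reach([585,50,330],[np.pi,0,-0.3]); r.hold(.2)
d=cap("wrist","w8"); P=cloud(d)
K=P[(P[:,2]>180)&(P[:,2]<200)&(np.hypot(*(P[:,:2]-MO).T)<40)]
print("knob",cv2.minEnclosingCircle(K[:,:2].astype(np.float32)),np.median(K[:,2]))
T=P[(P[:,2]>138)&(P[:,2]<165)&(np.hypot(*(P[:,:2]-MO).T)<52)&(np.hypot(*(P[:,:2]-MO).T)>27)]
print("top",np.median(T[:,2]),np.linalg.lstsq(np.c_[T[:,:2]-MO,np.ones(len(T))],T[:,2],rcond=None)[0]); st()
cap("side","s8")
```

```text
[-0.22018738  0.20057598 -0.03389351] [-0.3 -0.7  8.1]
t 76.6 p [586.5  98.9 165.7] F [-0.8 -0.4  0.3] gap 94.0
knob ((585.5856323242188, 99.57437896728516), 22.982959747314453) 191.05350724532383
top 151.14791052533843 [ 6.52676524e-04 -4.76448704e-04  1.51148079e+02]
t 79.1 p [585.   50.1 329.9] F [ 0.4  0.3 -0.5] gap 94.0
```

View pics/w8.png

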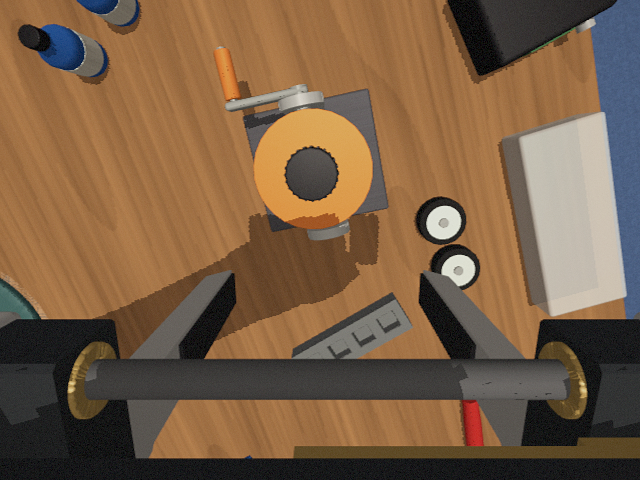

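View pics/s8.png

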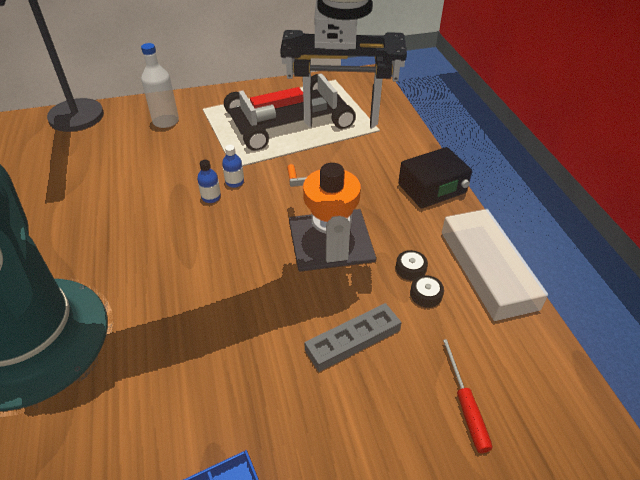

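Knob top reads 190 after the +1 bias, so the cap is home and level. To check it is tight, I'll regrip at 60 N, twist a little more, then make a light pull test.

Run:
```python
from h import *
y0=0.3
r.reach([*MO,235],[np.pi,0,y0]); r.line_to([*MO,166],velocity=120,stop_force=12)
jaws.gripper_close(grasp_force=60); st()
yaw=y0
for k in range(10):
    yaw-=0.06
    turn(yaw,165.6); print(round(yaw,2),F(),"T",np.round(monitor.current_wrist_torque(),2),"rot",round(monitor.current_tool_rot()[2],3),flush=True)
    
print(r.line_to([*MO,169],velocity=8,stop_force=10)); st()
r.hold(.2); st()
```

```text
t 81.3 p [586.5  98.9 166. ] F [-0.7 -0.2  0.5] gap 43.0
0.24 [-0.4 -3.9  5.4] T [-0.97  0.16  0.56] rot 0.24
0.18 [ 1.1 -8.5  5.8] T [-2.2  -0.04  0.43] rot 0.179
0.12 [ -0.9 -13.7   6.5] T [-3.55 -0.01  0.29] rot 0.118
0.06 [ -1.4 -15.2   7.7] T [-3.57  0.54  0.46] rot 0.058
0.0 [-3.  -9.7  6.8] T [-2.08  0.68 -0.24] rot -0.002
-0.06 [-3.  -7.2  8. ] T [-1.49  0.81  0.16] rot -0.061
-0.12 [-2.8 -4.1  6.9] T [-0.88  0.71  0.04] rot -0.121
-0.18 [-3.4 -2.9  6.6] T [-0.69  0.72  0.01] rot -0.181
-0.24 [-2.4 -1.9  6.4] T [-0.34  0.63  0.38] rot -0.24
-0.3 [-2.7 -1.4  6.1] T [-0.08  0.53  0.23] rot -0.3
True
t 84.0 p [586.6  98.9 166. ] F [-0.3  0.3  5.3] gap 43.2
t 84.2 p [586.6  99.  166. ] F [-0.5 -0.6  6.6] gap 43.2
```

Run:
```python
from h import *
for z in (165.9,166.2,166.5,166.8,167.1):
    r.line_to([*MO,z],velocity=10); r.hold(.1); print(z); st()
    if monitor.current_wrist_force()[2]<-25: break
```

```text
165.9
t 84.5 p [586.6  99.  166. ] F [-0.4  0.3  5.4] gap 43.1
166.2
t 84.9 p [586.6  98.9 166.1] F [ 2.7 -0.2 -1.9] gap 43.1
166.5
t 85.2 p [586.6  98.9 166.1] F [ 4.9  1.4 -7.3] gap 42.9
166.8
t 85.6 p [586.5  98.9 166.1] F [  8.3   1.9 -10.3] gap 43.4
167.1
t 85.9 p [586.5  98.9 166.1] F [  9.4   1.8 -14.7] gap 43.5
```

A 15 N pull doesn't lift it at all, so the cap is tight. On to the crank.

Run:
```python
from h import *
r.line_to([*MO,166.0],velocity=20); jaws.open_jaws(); r.line_to([*MO,240],velocity=200)
p=crank(0)
r.reach(p+[0,0,120],CO); r.line_to(p,velocity=120,stop_force=12); st()
jaws.gripper_close(grasp_force=45); st()
ok=True
for q in np.linspace(0,np.pi,21)[1:]:
    r.line_to(crank(q),velocity=60); 
    e=np.linalg.norm(P0()-crank(q)); print(round(q,2),"err",round(e,1),F(),end=' | ',flush=True)
    if np.abs(F()).max()>60: ok=False; break
if ok:
    print(r.line_to(crank(np.pi)-[0,0,3],velocity=30,stop_force=20)); st(); r.hold(.4); st()
cap("side","s9"); cap("scene","c9")
```

```text
t 89.3 p [532.3 210.5  97.7] F [0.2 0.7 0.7] gap 94.2
t 90.5 p [532.2 210.3  97. ] F [ 3.3  0.4 -2.4] gap 15.0
0.16 err 0.5 [ 2.7 -0.9  4.6] | 0.31 err 0.4 [ 5.2 -0.1  2.1] | 0.47 err 0.2 [ 4.9  0.5 -2.9] | 0.63 err 0.2 [ 5.1  1.3 -6.6] | 0.79 err 0.3 [  3.4   1.8 -11.6] | 0.94 err 0.2 [  1.8   2.2 -12.7] | 1.1 err 0.1 [ -1.1   3.2 -13.8] | 1.26 err 0.3 [ -5.3   1.3 -11.4] | 1.41 err 0.4 [ -4.9   1.6 -10.3] | 1.57 err 0.4 [-6.   0.4 -8.9] | 1.73 err 0.4 [-6.2  0.4 -7.8] | 1.88 err 0.4 [-6.1  0.7 -6.8] | 2.04 err 0.4 [-5.   1.8 -6.4] | 2.2 err 0.4 [-3.8  0.9 -6.2] | 2.36 err 0.5 [-4.5  1.2 -7. ] | 2.51 err 0.5 [-2.7  0.5 -5.3] | 2.67 err 0.5 [-3.4  0.2 -3.9] | 2.83 err 0.5 [-3.5  1.1 -4.4] | 2.98 err 0.5 [-2.   0.6 -2.6] | 3.14 err 0.5 [-3.   1.3 -1.6] | False
t 97.1 p [661.9 198.4  96.1] F [-12.1  -2.2  21.7] gap 14.5
t 97.5 p [661.9 198.4  96.1] F [-11.4  -1.6  20.9] gap 14.8
```

View pics/s9.png

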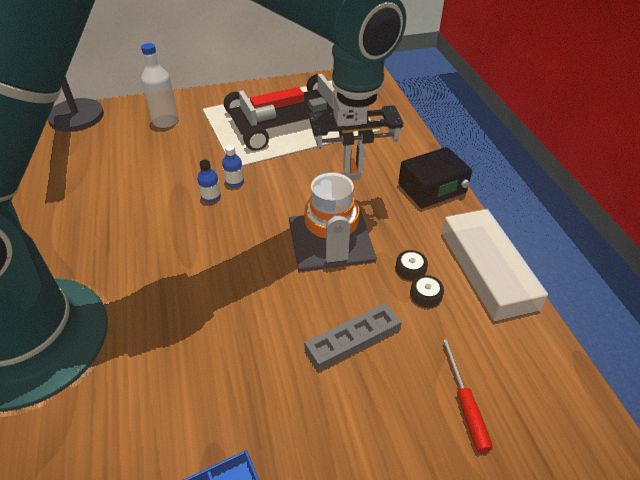

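View pics/c9.png

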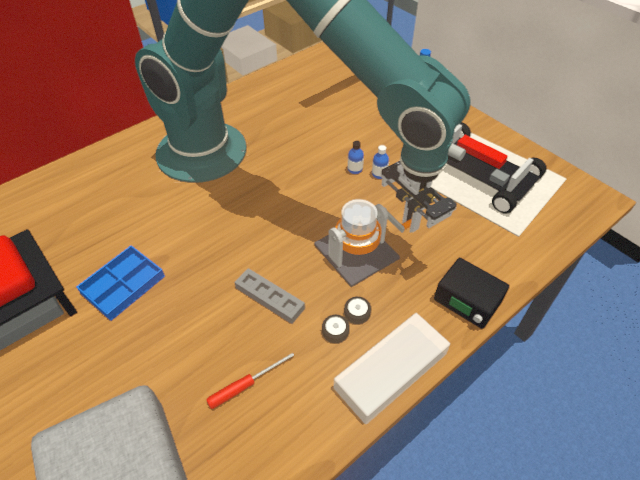

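The jar is upside down at the hard stop with the cap on. Swinging it back.

Run:
```python
from h import *
for q in np.linspace(np.pi,0,21):
    r.line_to(crank(q),velocity=60); 
    e=np.linalg.norm(P0()-crank(q)); print(round(q,2),"err",round(e,1),F(),end=' | ',flush=True)
    if np.abs(F()).max()>60: raise SystemExit
print(r.line_to(crank(0)-[0,0,3],velocity=30,stop_force=20)); r.hold(.3); st()
r.line_to(crank(0),velocity=30)
jaws.open_jaws(); r.line_to(crank(0)+[0,0,130],velocity=150)
r.reach([585,50,330],[np.pi,0,-0.3]); r.hold(.3)
d=cap("wrist","w10"); P=cloud(d)
K=P[(P[:,2]>180)&(P[:,2]<200)&(np.hypot(*(P[:,:2]-MO).T)<40)]
print("knob",cv2.minEnclosingCircle(K[:,:2].astype(np.float32)),np.median(K[:,2]))
rr=np.hypot(*(P[:,:2]-MO).T)
T=P[(P[:,2]>138)&(P[:,2]<165)&(rr<52)&(rr>27)]
print("top",np.linalg.lstsq(np.c_[T[:,:2]-MO,np.ones(len(T))],T[:,2],rcond=None)[0]); st()
cap("side","s10")
```

```text
3.14 err 0.8 [-4.5  1.1  6.1] | 2.98 err 0.4 [-2.6  1.8  4.9] | 2.83 err 0.3 [-1.3  2.3  2.5] | 2.67 err 0.3 [-1.   3.6  2.9] | 2.51 err 0.2 [-2.   4.3  1.6] | 2.36 err 0.2 [-1.3  4.9  0.6] | 2.2 err 0.2 [-0.2  5.  -0.8] | 2.04 err 0.4 [ 0.1  5.  -3.5] | 1.88 err 0.4 [ 1.5  5.5 -4.8] | 1.73 err 0.4 [ 3.9  6.6 -7.2] | 1.57 err 0.6 [  6.    6.2 -10.4] | 1.41 err 0.9 [  7.8   5.8 -11.4] | 1.26 err 1.4 [11.   6.5 -9.9] | 1.1 err 1.9 [14.   6.  -7.7] | 0.94 err 2.3 [11.9  5.1 -1.7] | 0.79 err 2.2 [8.1 4.  2. ] | 0.63 err 1.8 [4.9 2.6 3.5] | 0.47 err 1.2 [3.3 3.5 4.1] | 0.31 err 0.6 [3.4 4.6 1.1] | 0.16 err 0.4 [ 3.3  5.  -2.1] | 0.0 err 0.3 [ 4.2  5.4 -3.4] | False
t 104.7 p [532.4 210.3  95.4] F [-6.3  0.5 25. ] gap 14.8
knob ((587.7489013671875, 99.6914291381836), 22.876148223876953) 191.00401059750203
top [-2.28123478e-02  1.35573534e-03  1.51146397e+02]
t 108.4 p [584.8  50.7 329.7] F [-0.3  0.5 -0.1] gap 94.0
```

View pics/s10.png

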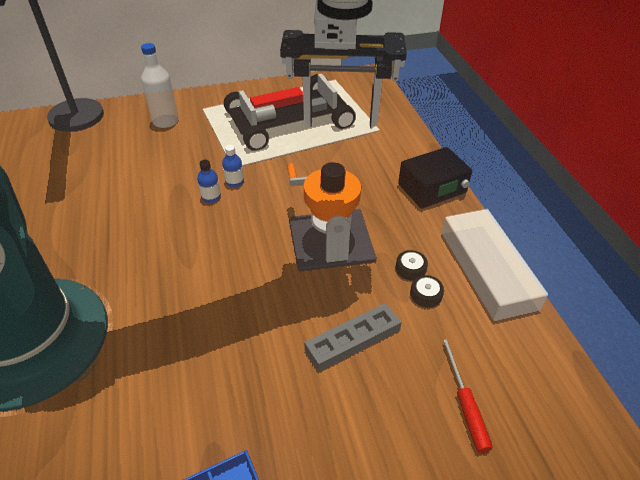

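View pics/w10.png

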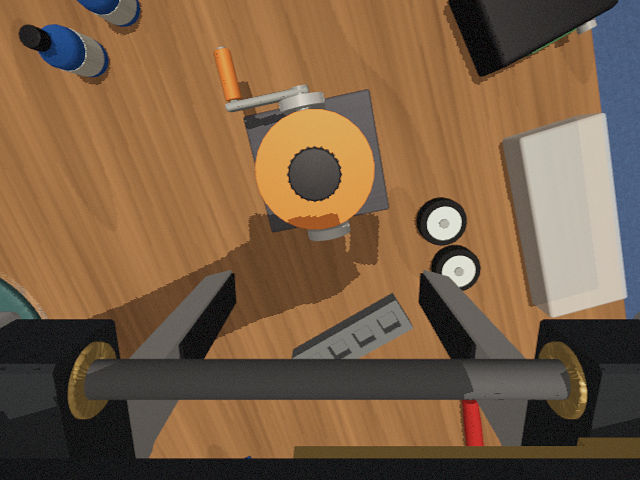

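Run:
```python
from h import *
r.finish_job(); st()
```

```text
the job is handed in; nothing more can be done
the job is handed in; nothing more can be done
```

I ran the whole job and handed it in at about 108 s of the 210 s allowed. No verdict is reported.

- **Loading:** I cranked the jar upright from about 1.07 rad. The wrist picture then showed all four shock absorbers standing inside and the stand empty.
- **Cap:** It was set on the mouth about 14 mm above home. Turned 0.63 rad anticlockwise, it dropped in, and I then screwed it clockwise until it stopped coming down at the home height. It was level, and an upward pull of about 15 N did not lift it.
- **Tumbling:** I swung the crank to the upside-down hard stop, and the pictures showed the cap still on. Then I swung it back to the upright stop and let go.

**Last checks:**
- The cap was still home: the knob top read 191 mm, the same as before tumbling, which is 190 mm after the camera's +1 mm bias. It was centred within about 1.5 mm.
- The jar and cap leaned about 0.023 rad, against a limit of 0.12.
- The bystanders showed no visible movement, and the hand was clear of everything.

**Less certain:**
- No clear rise in torque showed when the cap came home, because the fingers probably slipped on the knob. I judged tightness from the height and the pull test instead.
- After tumbling, I did not see the shock absorbers again; the opaque cap hid them. With the jar closed and the cap home, they cannot have left it.

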